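# Index the gear turntable and lock it

### The arm

A 6-joint arm with a two-finger parallel gripper is mounted at the origin on the work surface. World frame = base frame: x ahead of the robot, y to its left, z up, the work surface at z = 0. Lengths are in m, angles in rad, forces in N, time in s.
With the tool pointing down it reaches from about 0.35 to 0.775 m from the base axis. Payload 7.3 kg.
Tool frame: the origin (TCP) lies at the very end of the fingers, on their centre line; the grasp point (between the pads) lies 19 mm behind it (bot.grip_point_offset is the distance from the TCP to the grasp point, in m); x points along the fingers, y is the direction in which the jaws open and shut, and the axes are right-handed (so a half turn about x gives the same grasp; the last joint's range is limited). The gripper opens to 92 mm and grips with 3 to 60 N. Pads are 19 mm wide; open, the fingers measure 130 mm over their backs; the gripper's body (75 mm by 190 mm) begins 47 mm behind the grasp point.
Start: joints at [1.142, 0.342, 1.524, -0, 1.275, -0.146], TCP at [0.146, 0.504, 0.2] pointing down, gripper open.
Joint ranges: [-2.53, 2.53], [-0.77, 2.02], [0.04, 2.7], [-1, 4.14], [0.28, 2.66], [-3.11, 3.11]. Speed limits (rad/s): [2.57, 2.57, 3.14, 3.14, 3.14, 3.14].

### API

Orientations are given as a 3x3 rotation matrix whose columns are the frame's x, y, z axes.
In Python, from plant import sensors, optics, order, models, bot gives the robot as it stands.
- The arm moves only by the shell command python3 -m inch 'ROWS' [OPENING]. ROWS is JSON, a list of rows, each an object with "offset": the shift along the tool's x, y, z in cm, a list of three; "twist": the turn about the tool's x in units of 5 degrees (1.0 is 5 degrees). In form: [{"offset": [dx, dy, dz], "twist": twist}, ...]. A call has 1 to 5 rows; each row is the pose to reach, as a shift and turn from the pose measured when the call began, along the tool's axes at that moment; what a row does not reach only later rows make up. A row lasts 1/10 s, in which the tool goes at most 50 mm and 8.59 degrees, less where a joint would pass 70% of its speed; a pose out of reach is approached as far as the arm can. A call with a gripper value outside its range is refused whole. OPENING is the opening, from 0 (shut) to 1 (fully open), set as the call begins (- or left out, the last holds). The fingers move at their own pace and stop on an object; the grip force is fixed at half the most. Time passes only in rows, so rows that repeat a pose let the fingers close. It gives the time, the measured TCP pose, the force and the opening at its end, in the units of the state.
- sensors.state(): the state, without advancing time (a new reading comes with each control period).
- optics.snapshot(name): name is "side" or "top"; returns a dict with "color" (420x560x3 uint8, red, green, blue), "fx", "fy", "cx", "cy" (pixels), "camera_from_world" (4x4, takes a point from world to camera coordinates). Camera axes: x right, y up, looking along -z (the intrinsics and any distortion apply to the point x, -y, -z); pixel columns grow to the right and rows downward; lengths in m; the calibration is good to about 2 mm. A picture is of the moment at which its call begins. There is no depth.
- order.job_done(): hands the job in, once; it reports no verdict.
Trained networks look in a picture, given as the dict that the camera call returned (one of the last four; its "shot" number tells which), for a name from the list of things; names that differ only in an ending like _2 or _b are one class to them, and where a whole thing is asked for, a point or a joint stands for the part that bears it (a point fixed in the world has none). Each returns a list of dicts, best first, with "confidence" (0 to 1); they miss things now and then, are a little off and sometimes report something else, mostly with a low value. They report only what shows in the picture. A call takes as long as a camera call. They do not tell look-alikes from the thing itself.
- models.masks_of(picture, query): "mask" (420x560 bool, what is visible of it) and "uv" ([column, row] in pixels, amid what is visible of it).
The state is a dict: "clock": time; "q": joint angles; "qd": joint speeds; "tau": joint torques, N m; "position": TCP position; "tcp_rot": TCP orientation; "ft_force": force on the tool from outside, world axes, zero at the start; "wrist_torque": the same for the moment, N m; "grip_width": opening from 0.0 (shut) to 1.0 (fully open).
Only numpy, scipy, OpenCV 4.12 (cv2) and the standard library are available. Lean on these libraries where they do the work, as an engineer would, in place of code of your own. Each camera call takes 0.05 s, during which the arm holds its last target. There are 200 camera calls.

### The job

Push the gear turntable round by one of its arms, gently, until the orange arm points at the post with the green cap; then push the lock lever with the red ball round until it is home against its stop block. Only push, without gripping anything: the blue gear stays untouched on its spindle, and the loose things lying about stay where they are.

Things in the scene. Friction and masses are not known exactly. Their poses are not given: they have to be found in the camera images.
- stand: Turntable stand, fixed: grey base plate 340 (x) x 400 (y) x 10 mm thick on the bench. Origin on the bench under the turntable's axis; its x and y run along the plate's edges. A steel column of radius 34 mm carries the turntable. The lever's stop is an upright steel block 14 x 14 mm, 50 mm high, at x -85, y -152 mm in this frame.
- dial (a joint): Turn of the turntable about its vertical axis, rad, growing anticlockwise from above; 0 when the orange arm points along the stand's +x. Turns freely by hand at least a full turn either way from where it starts, with light friction (about 0.2 N m), and stays where it is left. The push on it must stay under 30 N.
- dial_center (a point): On the turntable's vertical axis, 47 mm above the bench (mid-height of the arms); turns with it: its x axis points along the orange arm. The turntable is an aluminium disc of radius 46 mm, top 46 mm above the bench, with three straight flat-sided arms 120 degrees apart, one orange (the pointer) and two black. Each arm is 12 mm wide, spans 34 to 60 mm above the bench and reaches 120 mm from the axis; below it there is free space down to the plate's top, 10 mm above the bench.
- pointer_tip (a point): Tip of the orange arm, 120 mm from the turntable's axis, 47 mm above the bench (the last 16 mm is a small diamond shape seen only, about 22 mm wide).
- post_green: Fixed steel post with a green cap, the one to point at: 20 mm in diameter (cap 26 mm), its top 75 mm above the bench, about 155 mm from the turntable's axis. Origin at its foot on the plate, 10 mm above the bench.
- post_violet: The same kind of post with a violet cap: not the target. The three posts change places.
- post_white: The same kind of post with a white cap: not the target.
- lever (a joint): Swing of the lock lever about its upright pivot, rad, growing clockwise from above: 0 when it sticks out along the stand's -y, 1.57 home against its stop block, pointing along the stand's -x. Friction about 0.13 N m; stays where it is left.
- lever_pivot (a point): On the lever's upright pivot, 45 mm above the bench, at x -20, y -165 mm in the stand's frame. The boss there has a radius of 14 mm, top 56 mm above the bench.
- lever_tip (a point): Centre of the red ball (26 mm diameter) at the lever's end, 86 mm from the pivot, 45 mm above the bench. The lever is a steel bar 12 mm wide spanning 35 to 55 mm above the bench; under it the plate's top is at 10 mm, or the bench beyond the plate's edge.
- gear: Blue gear, 77 mm over its teeth, 20 mm thick, loose on the turntable's 13 mm centre spindle, its underside 46 mm above the bench (origin there), its top 66 mm; the spindle's top is at 78 mm. Must stay seated and not be touched.
- spare_gear: Smaller blue gear, 65 mm over its teeth, 14 mm thick, loose, lying on the plate's far right corner. Origin at the centre of its underside. Leave alone.
- lens: Black lens barrel with a silver ring, 34 mm diameter, 58 mm tall, standing loose on the plate's near left corner. Origin at the centre of its foot. Leave alone.
- screwdriver: Screwdriver with an orange handle lying on the bench. Leave alone.
- cutters: Black-handled side cutters, about 130 mm long, lying on the bench. Leave alone.
- clamp: Black clamp block 60 x 45 x 30 mm with a steel stud on top, 50 mm tall in all, on the bench. Leave alone.
- cup: Grey plastic cup, 64 mm diameter, 50 mm tall, on the bench. Leave alone.
Things that resemble listed ones, but are neither listed nor needed, are in the scene too. Leave any grey or white look-alike of the gear alone.

How it is judged:
On the way, in this order (a step that is already met when the one before it is completed fails the run):
1. the orange arm points at the green-capped post and the turntable rests there (x of post_green in the frame of dial_center above 0 m and y of post_green in the frame of dial_center between -0.01 and 0.01 m and velocity of joint dial between -0.05 and 0.05 rad/s), for 0.2 s.
2. then the lock lever is pushed home (value of joint lever above 1.42 rad), for 0.2 s.
At the end, for the whole second after the job is handed in: The orange arm's centre line passes within 10 mm of the green post's axis on the arm's own side, the turntable at rest; the lever within 0.15 rad (about 8 degrees) of home; the gear seated on its spindle (all of step 1 and value of joint lever above 1.42 rad and distance of gear from where it was at the start of the episode below 0.008 m and angle between gear's own z axis and vertical below 0.1 rad); the robot touches nothing.
It fails at once if the turntable or lever is forced or gripped: more than 30 N between the fingers and the stand with its moving parts (contact force between the fingers and stand above 30 N).
It fails at once if the blue gear on the spindle is touched, lifted or shifted (contact force between any of the fingers, the arm and gear above 0.5 N or distance of gear from where it was at the start of the episode above 0.01 m).
It fails at once if a loose thing is moved by more than 15 mm (distance of any of spare_gear, lens, screwdriver, cutters, clamp, cup from where it was at the start of the episode above 0.015 m).
It also fails if it takes over 58 s, if anything falls off the work surface, if the arm or the gripper's body presses on something with over 40 N, if the wrist force passes 120 N, or if a joint passes its speed limit or range.

## Working session

There is one attempt and no reset: what is moved stays moved. The work goes in short steps, Python scripts to look and compute and a shell command to move; the robot and the scene stay as the last step left them, time stands still between calls to the robot, and variables do not carry over. Pictures are saved under pics/ and viewed, on a budget of 10 in all, crops included, one or two more only if the job needs it, and the job is handed in when it is done.

```bash
mkdir -p pics; ls; python3 - <<'E'
from plant import sensors, optics, order, models, bot
import cv2,numpy as np
s=sensors.state();print(s['clock'],s['position'],np.round(s['tcp_rot'],3).tolist(),s['grip_width'],s['ft_force'])
for n in('top','side'):
    p=optics.snapshot(n);cv2.imwrite(f'pics/{n}0.png',p['color'][:,:,::-1])
    print(n,p['fx'],p['fy'],p['cx'],p['cy'],np.round(p['camera_from_world'],4).tolist(),[k for k in p])
    for q in['stand','dial','pointer_tip','post_green','post_violet','post_white','lever','lever_tip','lever_pivot','gear','spare_gear','lens','clamp','cup','screwdriver','cutters']:
        try:print(q,[(np.round(d['uv'],1).tolist(),round(d['confidence'],2),int(d['mask'].sum())) for d in models.masks_of(p,q)][:3])
        except Exception as e:print(q,e)
E
```

```text
pics
0.0 [0.1462901  0.50375006 0.19903735] [[-0.001, 0.279, 0.96], [-0.001, 0.96, -0.279], [-1.0, -0.002, -0.0]] 1.0003502195341274 [0.95868415 0.29947912 0.12226891]
top 511.4861020641448 511.4861020641448 289.541816912029 207.64644875183433 [[-0.0104, -0.9998, -0.0186, 0.0321], [0.9991, -0.0111, 0.0403, -0.5406], [-0.0405, -0.0181, 0.999, -1.5794], [0.0, 0.0, 0.0, 1.0]] ['color', 'fx', 'fy', 'cx', 'cy', 'camera_from_world', 'shot']
stand [([300.3, 210.2], 0.9, 13247)]
dial [([294.6, 212.2], 0.88, 488)]
pointer_tip [([288.7, 210.4], 0.88, 568)]
post_green [([458.3, 270.7], 0.45, 340)]
post_violet []
post_white [([364.2, 223.9], 0.69, 197)]
lever [([370.0, 224.6], 0.62, 236)]
lever_tip [([360.7, 222.0], 0.46, 190)]
lever_pivot [([366.1, 222.3], 0.77, 207), ([352.8, 169.4], 0.65, 313)]
gear [([386.8, 183.0], 0.78, 509), ([299.4, 209.7], 0.69, 451), ([207.4, 232.9], 0.69, 480)]
spare_gear [([353.5, 171.3], 0.7, 322), ([126.5, 258.4], 0.39, 385)]
lens [([359.0, 222.8], 0.69, 178)]
clamp [([455.9, 190.2], 0.69, 339)]
cup [([125.2, 256.3], 0.93, 378), ([283.9, 211.4], 0.43, 391), ([142.5
[... 491 characters left out ...]
 0.22, 281)]
pointer_tip [([267.9, 211.1], 0.85, 632)]
post_green [([247.8, 188.2], 0.7, 150)]
post_violet [([306.5, 198.5], 0.51, 144), ([320.0, 229.3], 0.23, 177)]
post_white [([318.2, 229.4], 0.63, 198)]
lever [([275.2, 259.1], 0.76, 268)]
lever_tip [([274.7, 261.2], 0.71, 246)]
lever_pivot [([274.2, 259.0], 0.61, 216)]
gear [([223.5, 182.1], 0.67, 291), ([333.6, 283.9], 0.63, 570), ([271.5, 213.0], 0.59, 394)]
spare_gear [([330.4, 251.8], 0.84, 361)]
lens [([212.0, 191.0], 0.45, 205)]
clamp [([237.0, 373.5], 0.6, 614), ([343.4, 345.1], 0.48, 187)]
cup [([190.4, 148.1], 0.79, 311)]
screwdriver [([241.8, 369.0], 0.97, 785)]
cutters [([342.3, 347.5], 0.73, 171), ([234.4, 152.1], 0.56, 141)]
```

```bash
python3 - <<'E'
import cv2
a=cv2.imread('pics/top0.png')[110:310,180:447];cv2.imwrite('pics/t1.png',cv2.resize(a,None,fx=3,fy=3,interpolation=cv2.INTER_CUBIC)[:600,:800])
a=cv2.imread('pics/side0.png')[130:330,150:417];cv2.imwrite('pics/s1.png',cv2.resize(a,None,fx=3,fy=3,interpolation=cv2.INTER_CUBIC)[:600,:800])
E
```

```text
(no output)
```

View pics/t1.png

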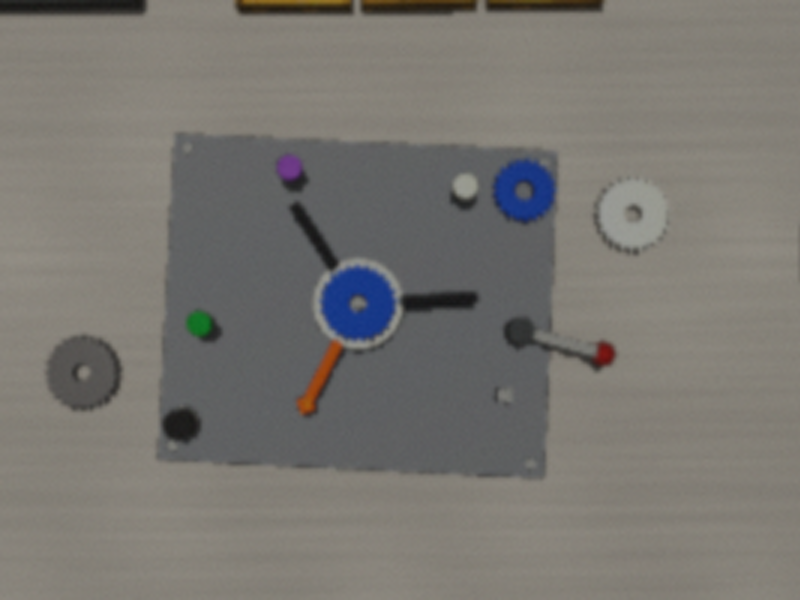

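View pics/s1.png

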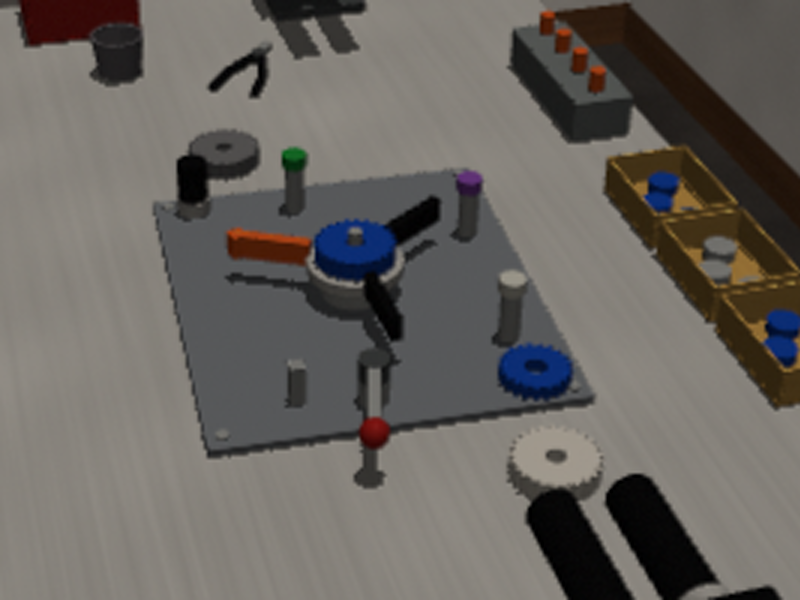

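The top view, with crop pixels mapped by /3 + (180,110), shows:

| Feature | Full-image pixel |
|---|---|
| Axis | (299,211) |
| Orange tip | (282,245) |
| Green cap | (247,218) |
| Violet cap | (277,166) |
| Lever pivot | (353,220) |
| Red ball | (382,228) |
| Stop block | (348,242) |
| Lens | (240,252) |

The side view agrees. The orange arm has to turn about 55° clockwise, and the lever then swings clockwise to its stop. Next I'll turn these into metric positions.

```bash
cat > h.py <<'E'
import cv2,numpy as np
from plant import sensors, optics
def world(p,uv,z):
    T=p['camera_from_world'];R=T[:3,:3];c=-R.T@T[:3,3]
    d=R.T@np.array([(uv[0]-p['cx'])/p['fx'],-(uv[1]-p['cy'])/p['fy'],-1.])
    return (c+d*(z-c[2])/d[2])[:2]
R={'green':((50,90,30),(75,255,255)),'orange':((5,150,60),(13,255,255)),'blue':((108,130,50),(125,255,255)),
   'red':((172,130,50),(180,255,255)),'red0':((0,150,50),(3,255,255))}
def blobs(p,k,box=(190,130,400,300)):
    hsv=cv2.cvtColor(p['color'],cv2.COLOR_RGB2HSV);m=cv2.inRange(hsv,*[np.array(x) for x in R[k]])
    x0,y0,x1,y1=box;w=np.zeros_like(m);w[y0:y1,x0:x1]=m[y0:y1,x0:x1]
    n,l,s,c=cv2.connectedComponentsWithStats(w)
    o=sorted([(int(s[i,4]),c[i],l==i) for i in range(1,n) if s[i,4]>5],key=lambda t:-t[0]);return o
def look(save=None,ax=None):
    p=optics.snapshot('top')
    if save:cv2.imwrite(save,p['color'][:,:,::-1])
    o={}
    for k,z in(('green',.075),('blue',.066),('orange',.060),('red',.052),('red0',.052)):
        o[k]=[(a,np.round(world(p,c,z),4).tolist()) for a,c,_ in blobs(p,k)][:3]
    return p,o
E
python3 - <<'E'
from h import *
p,o=look()
for k in o:print(k,o[k])
for n,(u,v),z in(('pivot',(519,331),.056),('stop',(504,396),.06),('lens',(181,425),.058),('white',(464,186),.075),('TL',(177,133),.01),('TR',(556,152),.01),('BL',(158,460),.01),('BR',(545,477),.01),('wgear',(633,213),.02)):
    print(n,world(p,(180+u/3,110+v/3),z).round(4))
E
```

```text
green [(61, [0.5101, 0.1553])]
blue [(407, [0.5291, -0.0029]), (278, [0.6406, -0.1703])]
orange [(100, [0.4548, 0.0359])]
red []
red0 [(26, [0.4754, -0.2496])]
pivot [ 0.4987 -0.1654]
stop [ 0.4338 -0.149 ]
lens [0.4079 0.1751]
white [ 0.6434 -0.1109]
TL [0.7098 0.1828]
TR [ 0.6848 -0.2114]
BL [0.3699 0.2047]
BR [ 0.3488 -0.1946]
wgear [ 0.6194 -0.2881]
```

Stand axis is at (0.529,-0.003), yaw about -3.6°; the pivot and stop positions predicted from that match what I measured. The arm is at 152.4° and the target is 96.8°. I'll shut the fingers, line the tool up with the world axes and start moving.

```bash
python3 -m inch '[{"offset":[0,-3.5,3.58],"twist":-1},{"offset":[0,-7,7.16],"twist":-2},{"offset":[0,-10.5,10.74],"twist":-3.24},{"offset":[0,-14,14.3],"twist":-3.24},{"offset":[0,-17.5,17.9],"twist":-3.24}]' 0
python3 - <<'E'
from h import *
s=sensors.state();print(s['clock'],s['position'],s['tcp_rot'].round(3).tolist(),s['grip_width'])
print((s['tcp_rot'].T@(np.array([.420,.005,s['position'][2]])-s['position'])*100).round(2))
E
```

```text
clock: 2.25
position: [0.2699, 0.2848, 0.1999]
tcp_rot: [[0.001, -0.001, 1.0], [0.001, 1.0, 0.001], [-1.0, 0.001, 0.001]]
ft_force: [1.0, 0.3, 0.1]
grip_width: 0.619
2.25 [0.26989789 0.28482963 0.19992864] [[0.001, -0.001, 1.0], [0.001, 1.0, 0.001], [-1.0, 0.001, 0.001]] 0.6188483450037643
[ -0.   -28.    14.99]
```

```bash
python3 -m inch '[{"offset":[0,-4.2,2.25],"twist":0},{"offset":[0,-8.4,4.5],"twist":0},{"offset":[0,-12.6,6.75],"twist":0},{"offset":[0,-16.8,9],"twist":0},{"offset":[0,-20,10.7],"twist":0}]'
python3 -m inch '[{"offset":[0,-4,2.15],"twist":0},{"offset":[0,-8,4.3],"twist":0},{"offset":[0,-8,4.3],"twist":0}]'
python3 -m inch '[{"offset":[4,0,0],"twist":0},{"offset":[8,0,0],"twist":0},{"offset":[12,0,0],"twist":0},{"offset":[13,0,0],"twist":0},{"offset":[13,0,0],"twist":0}]'
python3 - <<'E'
from h import *
p,o=look('pics/a.png')
for k in o:print(k,o[k])
a=cv2.imread('pics/a.png')[110:310,180:447];cv2.imwrite('pics/a1.png',cv2.resize(a,None,fx=3,fy=3)[:600,:800])
E
```

```text
clock: 2.75
position: [0.3781, 0.0825, 0.2002]
tcp_rot: [[0.002, 0.001, 1.0], [0.0, 1.0, -0.001], [-1.0, 0.0, 0.002]]
ft_force: [-0.7, 1.5, -0.1]
grip_width: 0.177
clock: 3.05
position: [0.4233, -0.0018, 0.2004]
tcp_rot: [[0.004, 0.006, 1.0], [-0.001, 1.0, -0.006], [-1.0, -0.001, 0.004]]
ft_force: [0.2, 0.1, 0.5]
grip_width: 0.002
clock: 3.55
position: [0.4229, -0.0013, 0.0697]
tcp_rot: [[0.001, 0.005, 1.0], [-0.001, 1.0, -0.005], [-1.0, -0.001, 0.001]]
ft_force: [0.0, 0.6, 0.9]
grip_width: 0.004
green [(62, [0.51, 0.1551])]
blue [(408, [0.529, -0.003]), (279, [0.6406, -0.1704])]
orange [(36, [0.477, 0.0236])]
red []
red0 [(26, [0.4754, -0.2496])]
```

View pics/a1.png

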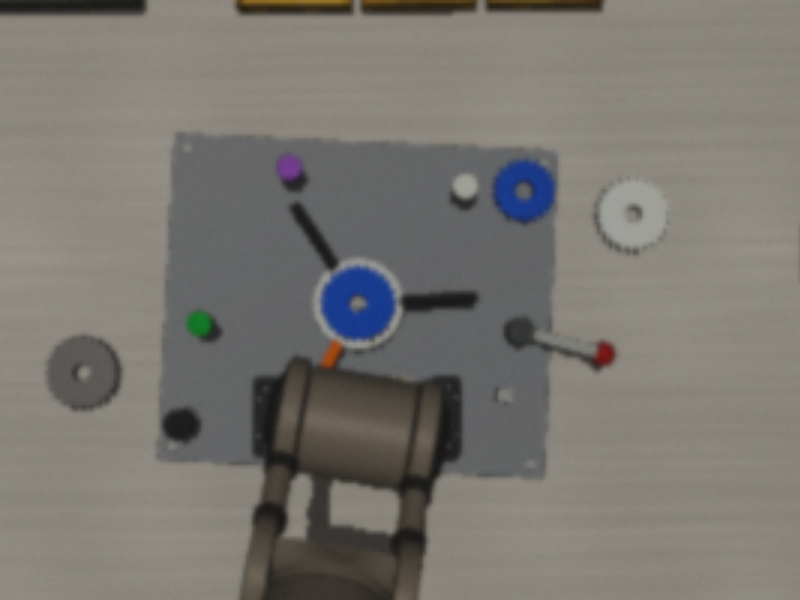

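Clear: the closed fingers are about 20 mm short of the orange arm, on its counter-clockwise side. Lowering now and pushing slowly along the arc.

```bash
python3 -m inch '[{"offset":[2,0,0],"twist":0},{"offset":[3.8,0,0],"twist":0},{"offset":[3.8,0,0],"twist":0}]'
python3 -m inch '[{"offset":[0,0.5,0.3],"twist":0},{"offset":[0,0.9,0.6],"twist":0},{"offset":[0,1.3,0.9],"twist":0},{"offset":[0,1.6,1.1],"twist":0},{"offset":[0,1.8,1.2],"twist":0}]'
python3 -m inch '[{"offset":[0,0.4,0.25],"twist":0},{"offset":[0,0.8,0.5],"twist":0},{"offset":[0,1.2,0.75],"twist":0},{"offset":[0,1.6,1.0],"twist":0},{"offset":[0,2.0,1.25],"twist":0}]'
```

```text
clock: 3.9
position: [0.4245, -0.0015, 0.0335]
tcp_rot: [[0.004, 0.005, 1.0], [-0.001, 1.0, -0.005], [-1.0, -0.001, 0.004]]
ft_force: [-0.1, -0.1, 0.2]
grip_width: 0.003
clock: 4.4
position: [0.4371, 0.0168, 0.0338]
tcp_rot: [[0.005, 0.005, 1.0], [-0.001, 1.0, -0.005], [-1.0, -0.001, 0.005]]
ft_force: [-0.6, -0.2, -0.2]
grip_width: 0.005
clock: 4.9
position: [0.4498, 0.0371, 0.0338]
tcp_rot: [[0.004, 0.005, 1.0], [-0.001, 1.0, -0.005], [-1.0, -0.001, 0.004]]
ft_force: [-0.3, 0.8, -0.2]
grip_width: 0.008
```

```bash
cat >> h.py <<'E'
C=np.array([.529,-.003])
def angles(p):
    """dial angle (world deg) from orange and from each black arm, by pixels in the 55..118 mm ring"""
    hsv=cv2.cvtColor(p['color'],cv2.COLOR_RGB2HSV);v,u=np.mgrid[130:300,190:400]
    P=np.array([world(p,(a,b),.060) for a,b in zip(u.ravel(),v.ravel())])-C
    r=np.hypot(*P.T);th=np.degrees(np.arctan2(P[:,1],P[:,0]));h=hsv[130:300,190:400].reshape(-1,3)
    ring=(r>.055)&(r<.118);out={}
    ork=ring&(h[:,0]<14)&(h[:,1]>150)&(h[:,2]>60);
    if ork.sum():
        q=P[ork].mean(0);out['orange']=(int(ork.sum()),round(float(np.degrees(np.arctan2(q[1],q[0]))),1))
    bl=ring&(h[:,2]<45)
    m=np.zeros(len(r),np.uint8);m[bl]=1
    n,l,s,c=cv2.connectedComponentsWithStats(m.reshape(170,210))
    out['dark']=[(int(s[i,4]),*[round(float(x),3) for x in (np.degrees(np.arctan2(*P[l.ravel()==i].mean(0)[::-1])),np.hypot(*P[l.ravel()==i].mean(0)))]) for i in range(1,n) if s[i,4]>20]
    return out
E
python3 - <<'E'
from h import *
p,o=look('pics/b.png');print(angles(p),o['orange'],o['blue'][0])
a=cv2.imread('pics/b.png')[110:310,180:447];cv2.imwrite('pics/b1.png',cv2.resize(a,None,fx=3,fy=3)[:600,:800])
E
```

```text
{'dark': [(59, 32.341, 0.087), (78, -88.614, 0.086), (200, -154.042, 0.089)]} [] (410, [0.5289, -0.0029])
```

View pics/b1.png

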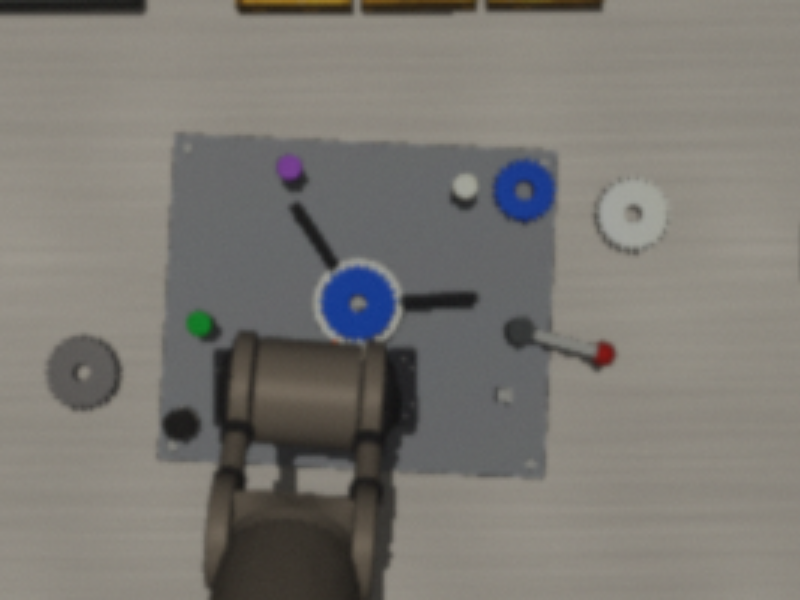

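The black arms haven't moved, although the TCP should already be at the arm. Checking with the side camera.

```bash
python3 - <<'E'
from h import *
p=optics.snapshot('side');a=p['color'][:,:,::-1][150:300,170:370]
cv2.imwrite('pics/c1.png',cv2.resize(a,None,fx=4,fy=4,interpolation=cv2.INTER_CUBIC))
s=sensors.state();print(s['ft_force'],s['position'],s['grip_width'],s['wrist_torque'])
E
```

```text
[-0.73106726  0.21245934  0.33412844] [0.45001429 0.03721199 0.03384368] 0.0023050550683206745 [-0.0010147  0.0147047  0.0020111]
```

View pics/c1.png

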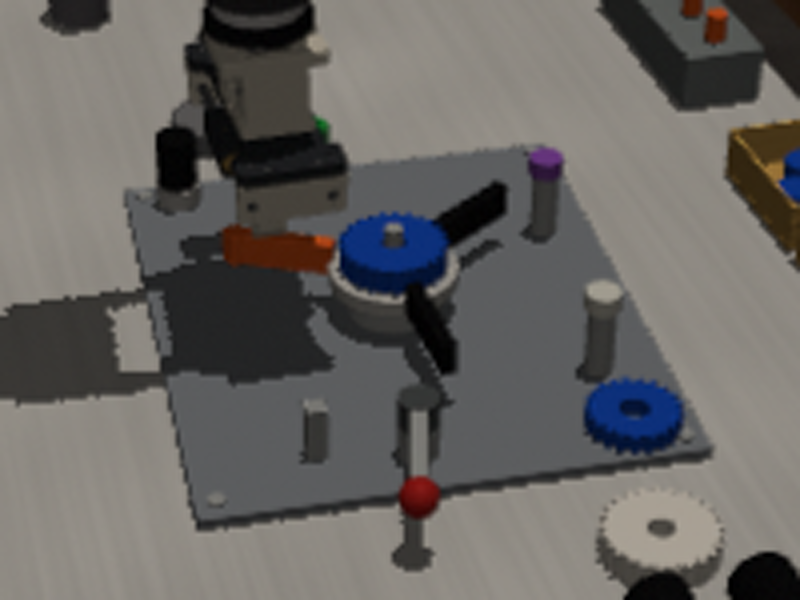

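```bash
python3 - <<'E'
from h import *
p=optics.snapshot('side');T=p['camera_from_world']
def pr(P):
    q=T[:3,:3]@np.array(P)+T[:3,3];return ((p['cx']+p['fx']*q[0]/-q[2]-170)*4,(p['cy']-p['fy']*q[1]/-q[2]-150)*4)
print('tcp',np.round(pr([.45,.0372,.0338])),'body',np.round(pr([.45,.0372,.1])))
a=np.radians(152.4)
for r in(.046,.12):
  for z in(.034,.06):print(r,z,np.round(pr([.529+r*np.cos(a),-.003+r*np.sin(a),z])))
print('C',np.round(pr([.529,-.003,.078])),'ball',np.round(pr([.4754,-.2496,.045])),np.round(pr([.5101,.1553,.075])))
E
```

```text
tcp [267. 261.] body [264. 182.]
0.046 0.034 [325. 267.]
0.046 0.06 [325. 236.]
0.12 0.034 [225. 254.]
0.12 0.06 [223. 224.]
C [389. 222.] ball [414. 493.] [308. 119.]
```

```bash
python3 - <<'E'
from h import *
p=optics.snapshot('side');a=p['color'][:,:,::-1][160:230,205:290]
a=(255*(a/255.)**.5).astype(np.uint8)
cv2.imwrite('pics/d1.png',cv2.resize(a,None,fx=8,fy=8,interpolation=cv2.INTER_NEAREST))
E
```

```text
(no output)
```

View pics/d1.png

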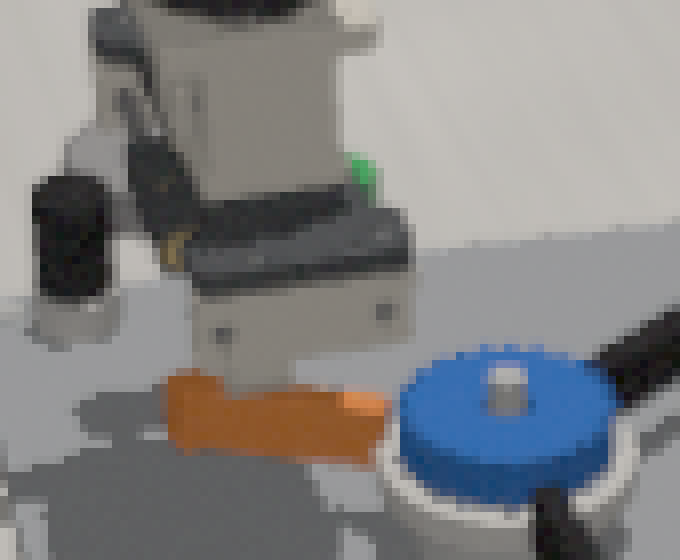

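The enlarged view shows the finger stub at about (260,375) ending at the arm's top edge. So the real fingertips sit roughly 25 mm above the reported TCP and passed over the arm instead of pushing it. I'll back off and measure the tip height from the side camera.

```bash
python3 -m inch '[{"offset":[-1,0,0],"twist":0},{"offset":[-1,-2,-1.5],"twist":0},{"offset":[-1,-4,-3],"twist":0},{"offset":[0,-4,-3],"twist":0},{"offset":[0,-4,-3],"twist":0}]'
python3 - <<'E'
from h import *
p,o=look();print(angles(p))
p=optics.snapshot('side');T=p['camera_from_world'];s=sensors.state();P0=s['position'];print(P0,s['q'].round(3))
a=p['color'][:,:,::-1][160:260,200:300];a=(255*(a/255.)**.5).astype(np.uint8)
a=cv2.resize(a,None,fx=6,fy=6,interpolation=cv2.INTER_NEAREST)
for dz in(0,.02,.04,.066):
    q=T[:3,:3]@(P0+[0,0,dz])+T[:3,3];u=(p['cx']+p['fx']*q[0]/-q[2]-200)*6;v=(p['cy']-p['fy']*q[1]/-q[2]-160)*6
    cv2.circle(a,(int(u),int(v)),3,(0,0,255),-1);print(dz,int(u),int(v))
cv2.imwrite('pics/e1.png',a)
E
```

```text
clock: 5.6
position: [0.4191, -0.0033, 0.0335]
tcp_rot: [[0.004, 0.006, 1.0], [-0.001, 1.0, -0.006], [-1.0, -0.001, 0.004]]
ft_force: [-0.1, 0.2, -0.1]
grip_width: 0.006
{'orange': (28, 152.6), 'dark': [(57, 32.404, 0.086), (77, -88.663, 0.086)]}
[ 0.41990361 -0.0028058   0.03390388] [-1.890e-01  3.870e-01  2.019e+00 -1.000e-03  7.310e-01 -1.755e+00]
0 176 386
0.02 174 350
0.04 173 314
0.066 171 266
```

View pics/e1.png

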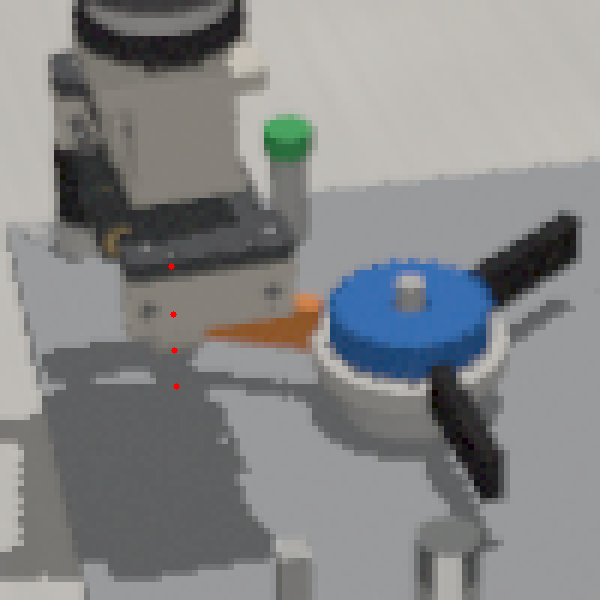

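The tip shows at about (175,347) while the reported TCP projects to (176,386). So the tool end really is 22–25 mm higher than reported. I'll go 2.1 cm lower, which keeps it above the plate even if the reported height is right, and push again along the arc.

```bash
python3 -m inch '[{"offset":[0.7,0,0],"twist":0},{"offset":[1.4,0,0],"twist":0},{"offset":[2.0,0,0],"twist":0},{"offset":[2.1,0,0],"twist":0}]'
python3 -m inch '[{"offset":[0,0.5,0.4],"twist":0},{"offset":[0,0.9,0.7],"twist":0},{"offset":[0,1.3,1.0],"twist":0},{"offset":[0,1.6,1.2],"twist":0},{"offset":[0,1.8,1.4],"twist":0}]'
python3 -m inch '[{"offset":[0,0.4,0.3],"twist":0},{"offset":[0,0.8,0.6],"twist":0},{"offset":[0,1.2,0.9],"twist":0},{"offset":[0,1.6,1.2],"twist":0},{"offset":[0,2.0,1.5],"twist":0}]'
python3 - <<'E'
from h import *
p,o=look('pics/f.png');print(angles(p),o['blue'][0])
E
```

```text
clock: 6.1
position: [0.4194, -0.0026, 0.0119]
tcp_rot: [[0.003, 0.004, 1.0], [-0.001, 1.0, -0.004], [-1.0, -0.001, 0.003]]
ft_force: [-1.2, -0.4, 0.4]
grip_width: 0.004
clock: 6.6
position: [0.4337, 0.0158, 0.0121]
tcp_rot: [[0.003, 0.004, 1.0], [-0.001, 1.0, -0.004], [-1.0, -0.001, 0.003]]
ft_force: [0.2, -1.1, 0.6]
grip_width: 0.001
clock: 7.1
position: [0.4486, 0.0362, 0.012]
tcp_rot: [[0.002, 0.004, 1.0], [-0.001, 1.0, -0.004], [-1.0, -0.001, 0.002]]
ft_force: [-4.0, -0.9, -0.1]
grip_width: 0.004
{'dark': [(54, 18.04, 0.086), (81, -103.003, 0.086), (190, -153.614, 0.09)]} (406, [0.5291, -0.0031])
```

The dial is turning: it's now at 137.5°, as predicted, with about 4 N. Continuing to 105°.

```bash
python3 -m inch '[{"offset":[0,0.4,0.35],"twist":0},{"offset":[0,0.8,0.75],"twist":0},{"offset":[0,1.2,1.1],"twist":0},{"offset":[0,1.55,1.5],"twist":0},{"offset":[0,1.9,1.9],"twist":0}]'
python3 -m inch '[{"offset":[0,0.25,0.45],"twist":0},{"offset":[0,0.5,0.9],"twist":0},{"offset":[0,0.75,1.35],"twist":0},{"offset":[0,0.95,1.8],"twist":0},{"offset":[0,1.1,2.1],"twist":0}]'
python3 - <<'E'
from h import *
p,o=look('pics/f.png');print(angles(p),o['blue'][0],o['green'])
E
```

```text
clock: 7.65
position: [0.4693, 0.0555, 0.0122]
tcp_rot: [[0.004, 0.003, 1.0], [-0.001, 1.0, -0.003], [-1.0, -0.001, 0.004]]
ft_force: [-0.0, -2.8, 0.1]
grip_width: 0.006
clock: 8.15
position: [0.4909, 0.0665, 0.0123]
tcp_rot: [[0.005, 0.003, 1.0], [-0.001, 1.0, -0.003], [-1.0, -0.001, 0.005]]
ft_force: [-1.1, -2.6, -1.4]
grip_width: 0.002
{'dark': [(69, -15.513, 0.085), (69, -135.321, 0.086), (328, 172.632, 0.084)]} (277, [0.6405, -0.1703]) []
```

```bash
python3 -m inch '[{"offset":[0,0.1,0.3],"twist":0},{"offset":[0,0.15,0.6],"twist":0},{"offset":[0,0.2,0.85],"twist":0},{"offset":[0,0.3,1.05],"twist":0},{"offset":[0,0.3,1.15],"twist":0}]'
python3 - <<'E'
from h import *
p,o=look('pics/f.png');print(angles(p))
E
python3 -m inch '[{"offset":[0,0,-1],"twist":0},{"offset":[0,-1.5,-5],"twist":0},{"offset":[-2,-3,-9],"twist":0},{"offset":[-6,-3,-10],"twist":0},{"offset":[-10,-3,-10],"twist":0}]'
python3 -m inch '[{"offset":[0,-5,0],"twist":0},{"offset":[0,-10,0],"twist":0},{"offset":[0,-15,0],"twist":0},{"offset":[0,-20,0],"twist":0}]'
python3 - <<'E'
from h import *
p,o=look('pics/g.png');print(angles(p),o)
a=cv2.imread('pics/g.png')[110:310,180:447];cv2.imwrite('pics/g1.png',cv2.resize(a,None,fx=3,fy=3)[:600,:800])
E
```

```text
clock: 8.7
position: [0.503, 0.0697, 0.0124]
tcp_rot: [[0.005, 0.004, 1.0], [-0.001, 1.0, -0.004], [-1.0, -0.001, 0.005]]
ft_force: [-2.7, -0.3, 0.4]
grip_width: 0.003
{'dark': [(73, -23.596, 0.085), (66, -143.063, 0.086), (369, 162.402, 0.086)]}
clock: 9.25
position: [0.3994, 0.0401, 0.1125]
tcp_rot: [[0.003, 0.004, 1.0], [-0.001, 1.0, -0.004], [-1.0, -0.001, 0.003]]
ft_force: [1.6, 0.8, -0.0]
grip_width: 0.001
clock: 9.65
position: [0.3983, -0.1615, 0.1132]
tcp_rot: [[0.005, 0.004, 1.0], [-0.002, 1.0, -0.004], [-1.0, -0.002, 0.005]]
ft_force: [1.4, 0.7, -0.2]
grip_width: 0.005
{'orange': (91, 97.3), 'dark': [(71, -23.693, 0.085), (67, -143.215, 0.086)]} {'green': [(61, [0.5101, 0.1553])], 'blue': [(406, [0.5289, -0.0032]), (278, [0.6406, -0.1703])], 'orange': [(110, [0.5184, 0.0802])], 'red': [], 'red0': [(27, [0.4751, -0.2494])]}
```

View pics/g1.png

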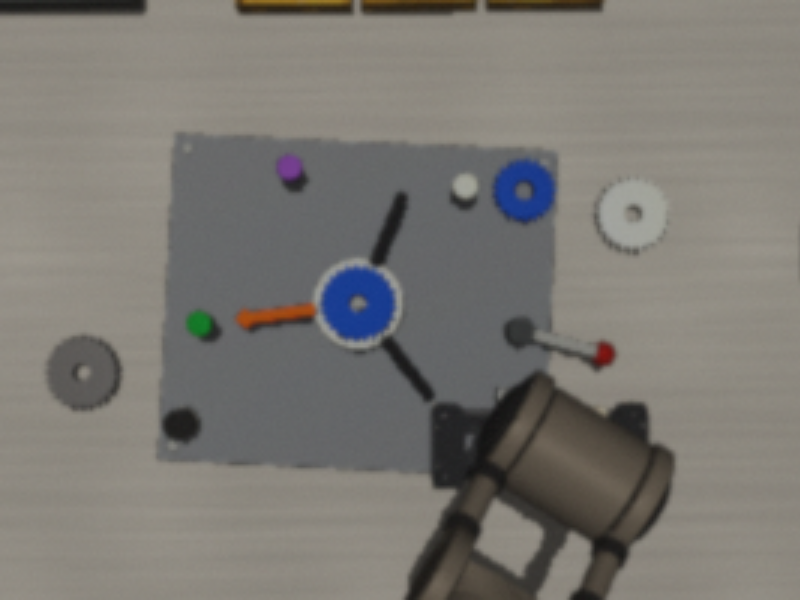

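Orange is at 97.3° against green at 96.8°, with the gear untouched at (0.529,-0.003). The tip at crop (242,319) points at the green cap at (200,323), so step 1 is done. Next is the lever: fly over to its far side, lower, and push.

```bash
python3 -m inch '[{"offset":[0,-2.6,4.2],"twist":0},{"offset":[0,-5.2,8.4],"twist":0},{"offset":[0,-7.8,12.5],"twist":0},{"offset":[0,-7.8,12.7],"twist":0}]'
python3 -m inch '[{"offset":[4,0,0],"twist":0},{"offset":[7.5,0,0],"twist":0},{"offset":[9.5,0,0],"twist":0},{"offset":[10.1,0,0],"twist":0},{"offset":[10.1,0,0],"twist":0}]'
python3 - <<'E'
from h import *
p,o=look();print(angles(p),sensors.state()['position'])
p=optics.snapshot('side');a=p['color'][:,:,::-1][180:300,200:340]
cv2.imwrite('pics/i1.png',cv2.resize((255*(a/255.)**.6).astype(np.uint8),None,fx=5,fy=5))
E
```

```text
clock: 10.1
position: [0.5295, -0.2509, 0.1146]
tcp_rot: [[0.011, 0.009, 1.0], [-0.009, 1.0, -0.009], [-1.0, -0.009, 0.011]]
ft_force: [0.3, -0.3, 0.3]
grip_width: 0.004
clock: 10.6
position: [0.5301, -0.2512, 0.0133]
tcp_rot: [[0.01, 0.009, 1.0], [-0.008, 1.0, -0.009], [-1.0, -0.008, 0.01]]
ft_force: [1.1, 0.6, 0.8]
grip_width: 0.005
{'orange': (92, 97.2), 'dark': [(71, -23.693, 0.085), (63, -143.311, 0.086)]} [ 0.53089201 -0.25173055  0.01438873]
```

View pics/i1.png

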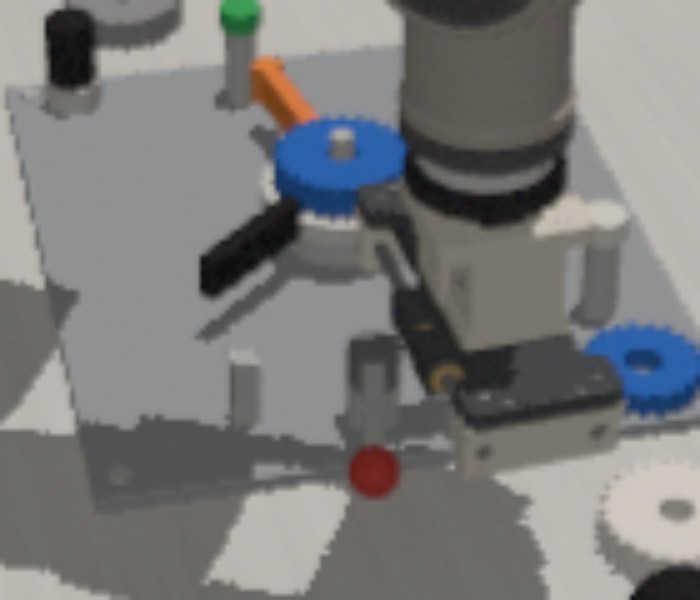

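The side view shows the lever free, ball at (375,472), and the gripper on its far side. It also still has the orange arm pointing at the green post. Starting a slow push on the lever.

```bash
python3 -m inch '[{"offset":[0,0.4,-0.8],"twist":0},{"offset":[0,0.8,-1.6],"twist":0},{"offset":[0,1.2,-2.3],"twist":0},{"offset":[0,1.2,-2.8],"twist":0},{"offset":[0,1.2,-3.2],"twist":0}]'
python3 -m inch '[{"offset":[0,0.1,-0.4],"twist":0},{"offset":[0,0.2,-0.8],"twist":0},{"offset":[0,0.4,-1.2],"twist":0},{"offset":[0,0.65,-1.6],"twist":0},{"offset":[0,0.9,-2.0],"twist":0}]'
python3 - <<'E'
from h import *
p,o=look();print(angles(p),o['red0'],o['red'])
E
```

```text
clock: 11.2
position: [0.4996, -0.2398, 0.0149]
tcp_rot: [[0.015, 0.009, 1.0], [-0.011, 1.0, -0.009], [-1.0, -0.011, 0.015]]
ft_force: [3.4, 0.6, 0.3]
grip_width: 0.008
clock: 11.7
position: [0.4795, -0.2309, 0.0147]
tcp_rot: [[0.015, 0.009, 1.0], [-0.012, 1.0, -0.009], [-1.0, -0.011, 0.015]]
ft_force: [1.9, -2.2, 1.1]
grip_width: 0.006
{'orange': (91, 97.3), 'dark': [(71, -23.693, 0.085), (64, -143.254, 0.086)]} [] []
```

```bash
python3 -m inch '[{"offset":[0,0.25,-0.5],"twist":0},{"offset":[0,0.6,-0.9],"twist":0},{"offset":[0,0.95,-1.25],"twist":0},{"offset":[0,1.3,-1.55],"twist":0},{"offset":[0,1.7,-1.8],"twist":0}]'
python3 -m inch '[{"offset":[0,0.3,-0.15],"twist":0},{"offset":[0,0.6,-0.3],"twist":0},{"offset":[0,0.9,-0.4],"twist":0},{"offset":[0,0.9,-0.4],"twist":0}]'
python3 - <<'E'
from h import *
p,o=look('pics/j.png');print(angles(p),o['red0'],o['red'])
p=optics.snapshot('side');cv2.imwrite('pics/j1.png',p['color'][:,:,::-1]);b=cv2.inRange(cv2.cvtColor(p['color'],cv2.COLOR_RGB2HSV),(0,170,60),(4,255,255));b[:150]=0
n,l,s,c=cv2.connectedComponentsWithStats(b)
for i in range(1,n):
    if s[i,4]>20:w=world(p,c[i],.045);d=w-[.4988,-.166];print(s[i],w.round(4),np.degrees(np.arctan2(d[1],d[0])),np.hypot(*d))
E
```

```text
clock: 12.25
position: [0.4606, -0.2128, 0.0142]
tcp_rot: [[0.014, 0.009, 1.0], [-0.011, 1.0, -0.009], [-1.0, -0.011, 0.014]]
ft_force: [2.6, -1.3, 1.3]
grip_width: 0.002
clock: 12.65
position: [0.4563, -0.2033, 0.0139]
tcp_rot: [[0.013, 0.009, 1.0], [-0.011, 1.0, -0.009], [-1.0, -0.01, 0.013]]
ft_force: [0.2, -0.9, 0.7]
grip_width: 0.003
{'orange': (91, 97.3), 'dark': [(70, -23.64, 0.085), (63, -143.317, 0.086)]} [] []
[241 260   7   7  38] [ 0.4161 -0.1914] -162.92197051716917 0.08651464174144936
```

```bash
python3 -m inch '[{"offset":[0,0.25,-0.1],"twist":0},{"offset":[0,0.5,-0.15],"twist":0},{"offset":[0,0.75,-0.2],"twist":0},{"offset":[0,1.0,-0.25],"twist":0},{"offset":[0,1.1,-0.3],"twist":0}]'
cat > lev.py <<'E'
from h import *
p=optics.snapshot('side');b=cv2.inRange(cv2.cvtColor(p['color'],cv2.COLOR_RGB2HSV),(0,170,60),(4,255,255));b[:150]=0
n,l,s,c=cv2.connectedComponentsWithStats(b)
for i in range(1,n):
    if s[i,4]>20:
        w=world(p,c[i],.045);d=w-[.4988,-.166];a=np.degrees(np.arctan2(d[1],d[0]));a-=360*(a>0);print(s[i],'lever rad',np.radians(-93.6-a).round(3),np.hypot(*d).round(4))
E
python3 lev.py
```

```text
clock: 13.25
position: [0.4534, -0.1922, 0.0137]
tcp_rot: [[0.013, 0.009, 1.0], [-0.01, 1.0, -0.009], [-1.0, -0.01, 0.013]]
ft_force: [1.1, -3.0, 1.8]
grip_width: 0.004
[239 256   6   7  32] lever rad 1.418 0.0848
```

```bash
python3 -m inch '[{"offset":[0,0.1,0],"twist":0},{"offset":[0,0.2,0],"twist":0},{"offset":[0,0.3,0],"twist":0},{"offset":[0,0.3,0],"twist":0}]'; python3 lev.py
python3 -m inch '[{"offset":[0,0.1,0],"twist":0},{"offset":[0,0.2,0],"twist":0},{"offset":[0,0.2,0],"twist":0}]'; python3 lev.py
```

```text
clock: 13.7
position: [0.4531, -0.189, 0.0136]
tcp_rot: [[0.013, 0.009, 1.0], [-0.01, 1.0, -0.009], [-1.0, -0.01, 0.013]]
ft_force: [0.3, -3.4, 0.7]
grip_width: 0.003
[238 255   7   6  32] lever rad 1.474 0.0849
clock: 14.05
position: [0.4531, -0.1875, 0.0136]
tcp_rot: [[0.012, 0.008, 1.0], [-0.011, 1.0, -0.008], [-1.0, -0.011, 0.013]]
ft_force: [-0.9, -5.9, 1.2]
grip_width: 0.003
[238 254   7   7  33] lever rad 1.507 0.0847
```

```bash
python3 -m inch '[{"offset":[0,0.1,0],"twist":0},{"offset":[0,0.1,0],"twist":0}]'
python3 -m inch '[{"offset":[0,-0.5,0],"twist":0},{"offset":[0,-2,0],"twist":0},{"offset":[-3,-3,0],"twist":0},{"offset":[-7,-3,0],"twist":0},{"offset":[-11,-3,0],"twist":0}]'
python3 -m inch '[{"offset":[0,-4,-1],"twist":0},{"offset":[0,-8,-2],"twist":0},{"offset":[0,-12,-3],"twist":0},{"offset":[0,-14,-3],"twist":0},{"offset":[0,-14,-3],"twist":0}]'
python3 - <<'E'
from h import *
p,o=look('pics/k.png');print(angles(p),o)
a=cv2.imread('pics/k.png')[110:310,180:447];cv2.imwrite('pics/k1.png',cv2.resize(a,None,fx=3,fy=3)[:600,:800])
E
python3 lev.py
```

```text
clock: 14.3
position: [0.4531, -0.1875, 0.0136]
tcp_rot: [[0.013, 0.008, 1.0], [-0.012, 1.0, -0.008], [-1.0, -0.012, 0.013]]
ft_force: [-1.6, -6.8, 0.5]
grip_width: 0.005
clock: 14.8
position: [0.4508, -0.2166, 0.1248]
tcp_rot: [[0.011, 0.009, 1.0], [-0.011, 1.0, -0.009], [-1.0, -0.011, 0.011]]
ft_force: [0.9, -0.7, -0.0]
grip_width: 0.003
clock: 15.3
position: [0.4187, -0.3593, 0.1256]
tcp_rot: [[0.011, 0.013, 1.0], [-0.011, 1.0, -0.012], [-1.0, -0.011, 0.011]]
ft_force: [0.9, 0.0, -0.2]
grip_width: 0.008
{'orange': (92, 97.2), 'dark': [(71, -23.693, 0.085), (60, -143.459, 0.086)]} {'green': [(61, [0.5101, 0.1553])], 'blue': [(405, [0.529, -0.0031]), (278, [0.6406, -0.1703])], 'orange': [(111, [0.5185, 0.0803])], 'red': [], 'red0': [(33, [0.4132, -0.161])]}
[237 252   9   9  61] lever rad 1.528 0.0841
```

View pics/k1.png

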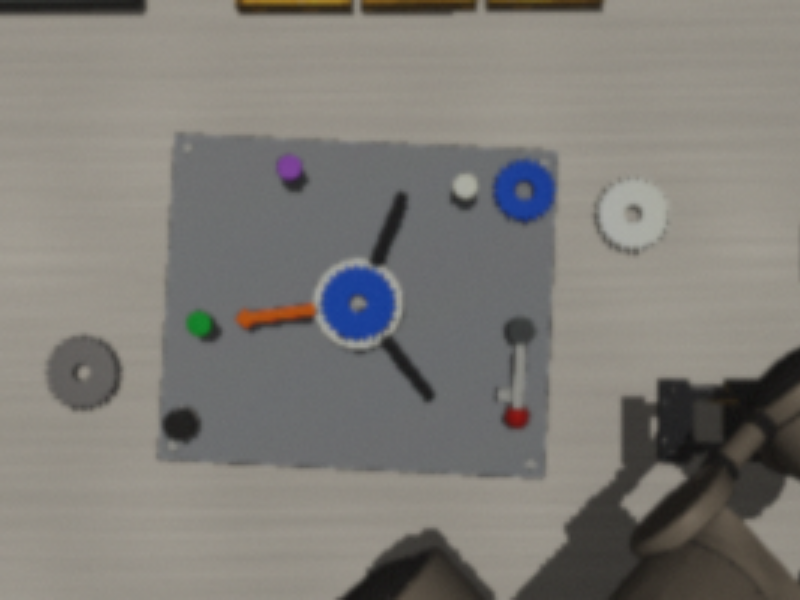

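The picture shows the lever resting against its stop, ball at crop (516,417) and block at (503,396). From the top view that is about 1.56 rad. The orange arm still points at green (97.2° against 96.8°), and nothing else has moved. Handing in.

```bash
python3 -c "
from plant import order,sensors;print(order.job_done());s=sensors.state();print(s['clock'],s['ft_force'])"
```

```text
the job is handed in; nothing more can be done
None
the job is handed in; nothing more can be done
```

I pushed the turntable until the orange arm points at the green-capped post. Then I pushed the lock lever home against its stop block and handed the job in about 15.5 s into the 58 s allowed. No verdict was reported.

**Last checks before handing in:**
- **Turntable:** the orange arm measured 97.2° against 96.8° for the green post, about 1 mm off at the post. The black arms agree to within about 0.5°, and the arm kept that angle while I worked the lever.
- **Lever:** it looks to be against the stop block. The top camera gives about 1.56 rad and the side camera 1.53 rad, both above the 1.42 needed.
- **Gear and loose things:** the blue gear is where it started, to within about 0.2 mm. The spare gear's measured position did not change and the lens looks in place. I did not re-measure the clamp, cup, screwdriver or cutters, but the fingers never worked near them.
- **Forces:** the wrist readings I took stayed below 8 N, and the gripper was well clear of everything at the end.

**What went wrong:** the first push missed, because the fingertips passed over the arm without moving it. In the side camera, the shut fingers sit about 22–25 mm higher than the reported tool position. I backed off, went 2.1 cm lower and repeated the push, and both pushes then worked at that height.

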